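# Raise the slatted planter crate by crossing on the notched slats from the drawer

### The arm

A 6-joint arm with a two-finger parallel gripper is mounted at the origin on the work surface. World frame = base frame: x ahead of the robot, y to its left, z up, the work surface at z = 0. Lengths are in mm, angles in rad, forces in N, time in s.
With the tool pointing down it reaches from about 275 to 825 mm from the base axis. Payload 5.2 kg.
Tool frame: the origin (TCP) lies at the very end of the fingers, on their centre line; the grasp point (between the pads) lies 19 mm behind it; z points along the fingers, y is the line along which they close (so a half turn about z gives the same grasp; the last joint's range is limited). The gripper opens to 93 mm and grips with 3 to 60 N. Pads are 15 mm wide; open, the fingers measure 128 mm over their backs; the gripper's body (75 mm by 188 mm) begins 65 mm behind the grasp point.
Start: joints at [-1.318, 0.259, 1.535, -0, 1.348, -0.203], TCP at [242.12, -493.845, 193.453] pointing down, gripper open.
Joint ranges: [-3.14, 3.14], [-0.91, 2.08], [0.19, 2.58], [-1.22, 4.36], [0.22, 2.71], [-3.12, 3.12]. Speed limits (rad/s): [2.57, 2.57, 3.14, 3.14, 3.14, 3.14].

### API

Orientations are given as [roll, pitch, yaw] about the fixed x, y, z axes, in that order (R = Rz(yaw) Ry(pitch) Rx(roll)).
In Python, from bench import robot gives the robot as it stands. The module is installed in compiled form; this text tells all that it offers. Calls block until the motion is done:
- robot.move_ptp(position, orientation): joint-space move of the TCP to a pose.
- robot.move_linear(position, ori=None, speed=150, f_stop=None): straight line of the TCP; ori=None keeps the orientation; speed is the mean speed in mm/s. With f_stop (N) it stops when the force on the tool has changed by that much, and returns True; else False.
- robot.move_j(angles): joint-space move.
- robot.move_gripper(opening): opening from 0.0 (shut) to 1.0 (fully open); the grip force is fixed at half the most; returns when the fingers have stopped.
- robot.sleep(seconds).
- robot.inverse_kinematics(position, orientation): joint angles nearest the present ones, or None.
- robot.get_image(name): name is "side" or "top" or "wrist"; returns a dict with "img" (420x560x3 uint8, blue, green, red), "fovy" (degrees; the focal length in pixels is half the picture's height over the tangent of half this angle, whatever the lens; pixels are square), "cx", "cy" (the principal point, pixels), "eye" and "orientation" of the camera in the world. Camera axes: x right, y down, z forward; pixel columns grow to the right and rows downward; lengths in mm; the calibration is good to about 2 mm. A picture is of the moment at which its call begins. There is no depth.
A pose or a line that the arm cannot do raises robot.MotionError and nothing moves.
- robot.hand_in(): hands the job in; it is judged then, once.
Readings, each from a call of its own:
- robot.current_t(): time.
- robot.current_qpos(): joint angles.
- robot.current_joint_vel(): joint speeds.
- robot.current_joint_efforts(): joint torques, N m.
- robot.current_tcp_pos(): TCP position.
- robot.current_eef_rot(): TCP orientation.
- robot.current_contact_force(): force on the tool from outside, world axes, zero at the start.
- robot.current_ft_torque(): the same for the moment, N m.
- robot.current_gripper_width(): opening from 0.0 (shut) to 1.0 (fully open).
- robot.current_finger_force(): force on a finger pad.
Only numpy, scipy, OpenCV 4.12 (cv2) and the standard library are available. Lean on these libraries where they do the work, as an engineer would, in place of code of your own. Each camera call takes 0.05 s, during which the arm holds its last target. There are 200 camera calls.

### The job

Pull the upper drawer fully out to its stop and leave it out. Build the half-finished planter crate up with the three notched slats from it: one on edge into the gap beside the single second-layer slat, then the other two crosswise on top as the third layer, every slat settled fully home in its notches without being forced or dropped. Keep the crate about where it stands and leave the cups, the brush and the short loose strut alone.

Things in the scene. Friction and masses are not known exactly. Their poses are not given: they have to be found in the camera images.
- drawer (a joint): upper drawer of a fixed birch drawer unit (300 deep x 226 wide x 152 mm high), on the robot's left, slides out to the right (the unit's -x): 0 = shut, 0.196 m = against its stop; about 4 N moves it and it stays where left. Inside 188 mm wide; its floor is 84 mm above the table, its sides reach 30 mm above that floor, its front 57 mm; only when fully out are the slats clear of the unit's top
- drawer_handle (a point): middle of the steel bar handle of the upper drawer, moves with it. Bar 110 mm long across the drawer (point y), about 10 mm thick, 35 mm in front of the drawer's face, 120 mm above the table, 32 mm below the unit's top. Site x points into the unit (pull along -x)
- crate: half-built planter crate, loose, about 0.4 kg: plywood base 190 x 190 x 9 mm, slats on edge: bottom pair fixed to it along x at y = +-60 mm, top edges 49 mm up, notches 21 mm long at x = -60, 16.5 mm at x = +60; laid loosely across them one slat along y near x = -60 (up to 3.5 mm off either way), top edge 73 mm up; its partner at x = +60 is missing. Origin: centre of the underside, z up
- gap_seat (a point): nominal place of the centre of the missing second-layer slat when seated: crate x = +60, y = 0 mm, 53 mm up; axes as the crate's; the slat lies along the crate's y. Crossing notches engage both ways, so each layer sits 24 mm above the one below; a slat off its notches is stopped about 16 mm too high and must be shifted a few mm to find them
- top_seat_l (a point): nominal place of the centre of one third-layer slat when seated: crate x = 0, y = +60 mm, 77 mm up; axes as the crate's; the slat lies along the crate's x
- top_seat_r (a point): the same for the other third-layer slat: crate x = 0, y = -60 mm, 77 mm up
- slat_a_mid (a point): centre of a loose slat, pale beech, 170 long x 14 thick x 40 mm high, about 62 g, two notches in the upper and two in the lower edge, each 19 long x 8 mm deep, centred 60 mm from its middle; alike either way up or round. Axes: x along it, y through its thickness, z up. It is the one of three in the drawer nearest the robot
- slat_b_mid (a point): centre of the middle slat, same kind and axes. The slats stand on edge 46 mm apart along the drawer's pull, leaning 0.38 rad (22 degrees) sideways, upper edge towards the robot, their ends in slanted-slot racks 24 mm high; the middle of each is free on both faces
- slat_c_mid (a point): centre of the slat farthest from the robot, same kind, axes and lean
- slat_a: the same slat as a whole; its origin lies on the foot edge and its z leans with respect to the slat: use the point for its position
- slat_b: the same slat as a whole; its origin lies on the foot edge and its z leans with respect to the slat: use the point for its position
- slat_c: the same slat as a whole; its origin lies on the foot edge and its z leans with respect to the slat: use the point for its position
- cup_1: clear paint cup (76 mm across, 95 mm high), bystander, to be left where it is; origin at its underside
- cup_2: clear paint cup (76 mm across, 95 mm high), bystander, to be left where it is; origin at its underside
- cup_3: clear paint cup (76 mm across, 95 mm high), bystander, to be left where it is; origin at its underside
- brush: paint brush lying on the table (190 mm long), bystander, to be left where it is; origin at its underside
- strut: short square wooden strut, 110 x 18 x 18 mm, without notches, lying on the table, bystander, to be left where it is; origin at its underside

How it is judged (in metres and radians):
On the way, in this order (a step that is already met when the one before it is completed fails the run):
1. the upper drawer is pulled out to its stop (value of joint drawer above 0.19 m), for 0.2 s.
2. the second layer is completed: a slat is seated in the gap and let go (((horizontal distance between slat_a_mid and gap_seat below 0.006 m and z of slat_a_mid in the frame of gap_seat between -0.0035 and 0.0035 m and angle between the x axis of slat_a_mid and the y axis of crate, either way round below 0.05 rad and angle between slat_a_mid's own z axis and vertical below 0.06 rad) or (horizontal distance between slat_b_mid and gap_seat below 0.006 m and z of slat_b_mid in the frame of gap_seat between -0.0035 and 0.0035 m and angle between the x axis of slat_b_mid and the y axis of crate, either way round below 0.05 rad and angle between slat_b_mid's own z axis and vertical below 0.06 rad) or (horizontal distance between slat_c_mid and gap_seat below 0.006 m and z of slat_c_mid in the frame of gap_seat between -0.0035 and 0.0035 m and angle between the x axis of slat_c_mid and the y axis of crate, either way round below 0.05 rad and angle between slat_c_mid's own z axis and vertical below 0.06 rad)) and contact force between the fingers and slat_a below 0.05 N and contact force between the fingers and slat_b below 0.05 N and contact force between the fingers and slat_c below 0.05 N), for 0.2 s.
3. the first slat of the third layer is seated crosswise and let go ((((horizontal distance between slat_a_mid and top_seat_l below 0.006 m and z of slat_a_mid in the frame of top_seat_l between -0.0035 and 0.0035 m and angle between the x axis of slat_a_mid and the x axis of crate, either way round below 0.05 rad and angle between slat_a_mid's own z axis and vertical below 0.06 rad) or (horizontal distance between slat_b_mid and top_seat_l below 0.006 m and z of slat_b_mid in the frame of top_seat_l between -0.0035 and 0.0035 m and angle between the x axis of slat_b_mid and the x axis of crate, either way round below 0.05 rad and angle between slat_b_mid's own z axis and vertical below 0.06 rad) or (horizontal distance between slat_c_mid and top_seat_l below 0.006 m and z of slat_c_mid in the frame of top_seat_l between -0.0035 and 0.0035 m and angle between the x axis of slat_c_mid and the x axis of crate, either way round below 0.05 rad and angle between slat_c_mid's own z axis and vertical below 0.06 rad)) or ((horizontal distance between slat_a_mid and top_seat_r below 0.006 m and z of slat_a_mid in the frame of top_seat_r between -0.0035 and 0.0035 m and angle between the x axis of slat_a_mid and the x axis of crate, either way round below 0.05 rad and angle between slat_a_mid's own z axis and vertical below 0.06 rad) or (horizontal distance between slat_b_mid and top_seat_r below 0.006 m and z of slat_b_mid in the frame of top_seat_r between -0.0035 and 0.0035 m and angle between the x axis of slat_b_mid and the x axis of crate, either way round below 0.05 rad and angle between slat_b_mid's own z axis and vertical below 0.06 rad) or (horizontal distance between slat_c_mid and top_seat_r below 0.006 m and z of slat_c_mid in the frame of top_seat_r between -0.0035 and 0.0035 m and angle between the x axis of slat_c_mid and the x axis of crate, either way round below 0.05 rad and angle between slat_c_mid's own z axis and vertical below 0.06 rad))) and contact force between the fingers and slat_a below 0.05 N and contact force between the fingers and slat_b below 0.05 N and contact force between the fingers and slat_c below 0.05 N), for 0.2 s.
At the end, for the whole second after the job is handed in: drawer still out, beyond 180 mm; one slat in the second-layer gap and one in each third-layer place: centres within 6 mm sideways and 3.5 mm in height of the seats, direction within 0.05 rad, upright within 0.06 rad; all let go and at rest, crate flat (all of step 2 and value of joint drawer above 0.18 m and ((horizontal distance between slat_a_mid and top_seat_l below 0.006 m and z of slat_a_mid in the frame of top_seat_l between -0.0035 and 0.0035 m and angle between the x axis of slat_a_mid and the x axis of crate, either way round below 0.05 rad and angle between slat_a_mid's own z axis and vertical below 0.06 rad) or (horizontal distance between slat_b_mid and top_seat_l below 0.006 m and z of slat_b_mid in the frame of top_seat_l between -0.0035 and 0.0035 m and angle between the x axis of slat_b_mid and the x axis of crate, either way round below 0.05 rad and angle between slat_b_mid's own z axis and vertical below 0.06 rad) or (horizontal distance between slat_c_mid and top_seat_l below 0.006 m and z of slat_c_mid in the frame of top_seat_l between -0.0035 and 0.0035 m and angle between the x axis of slat_c_mid and the x axis of crate, either way round below 0.05 rad and angle between slat_c_mid's own z axis and vertical below 0.06 rad)) and ((horizontal distance between slat_a_mid and top_seat_r below 0.006 m and z of slat_a_mid in the frame of top_seat_r between -0.0035 and 0.0035 m and angle between the x axis of slat_a_mid and the x axis of crate, either way round below 0.05 rad and angle between slat_a_mid's own z axis and vertical below 0.06 rad) or (horizontal distance between slat_b_mid and top_seat_r below 0.006 m and z of slat_b_mid in the frame of top_seat_r between -0.0035 and 0.0035 m and angle between the x axis of slat_b_mid and the x axis of crate, either way round below 0.05 rad and angle between slat_b_mid's own z axis and vertical below 0.06 rad) or (horizontal distance between slat_c_mid and top_seat_r below 0.006 m and z of slat_c_mid in the frame of top_seat_r between -0.0035 and 0.0035 m and angle between the x axis of slat_c_mid and the x axis of crate, either way round below 0.05 rad and angle between slat_c_mid's own z axis and vertical below 0.06 rad)) and angle between crate's own z axis and vertical below 0.05 rad and linear speed of each of slat_a, slat_b, slat_c below 0.02 m/s); the robot touches nothing.
It fails at once if the crate is shoved more than 40 mm from where it stood (distance of crate from where it was at the start of the episode above 0.04 m).
It fails at once if a slat is forced or dropped onto the crate or another slat (more than 60 N) (contact force between any of slat_a, slat_b, slat_c and crate above 60 N or contact force between slat_a and slat_b above 60 N or contact force between any of slat_a, slat_b and slat_c above 60 N).
It fails at once if a cup, the brush or the strut is moved more than 40 mm (distance of any of cup_1, cup_2, cup_3, brush, strut from where it was at the start of the episode above 0.04 m).
It also fails if it takes over 72 s, if anything falls off the work surface, if the arm or the gripper's body presses on something with over 40 N, if the wrist force passes 120 N, or if a joint passes its speed limit or range.

## Working session

There is one attempt and no reset: what is moved stays moved. The work goes in short steps, each a Python script; the robot and the scene stay as the last script left them, time stands still between calls to the robot, and variables do not carry over. Pictures are saved under pics/ and viewed, at most 10 in all, crops included, and the job is handed in when it is done.

```bash
mkdir -p pics; cat > h.py <<'E'
import numpy as np, cv2
from scipy.spatial.transform import Rotation as R
from bench import robot
def shot(name, fn=None):
    d=robot.get_image(name)
    if fn: cv2.imwrite('pics/'+fn,d['img'])
    return d
def cam(d):
    f=d['img'].shape[0]/2/np.tan(np.radians(d['fovy'])/2)
    o=np.array(d['orientation']); M=o if o.shape==(3,3) else R.from_euler('xyz',o).as_matrix()
    return f,np.array(d['eye']),M
def ray(d,u,v):
    f,e,M=cam(d); r=M@np.array([(u-d['cx'])/f,(v-d['cy'])/f,1.]); return e,r/np.linalg.norm(r)
def plane(d,u,v,z):
    e,r=ray(d,u,v); return e+r*(z-e[2])/r[2]
def proj(d,p):
    f,e,M=cam(d); q=M.T@(np.array(p,float)-e); return q[0]/q[2]*f+d['cx'],q[1]/q[2]*f+d['cy']
E
python3 - <<'E'
from h import *
for n in ('top','side'):
    d=shot(n,n+'0.png'); print(n,d['fovy'],d['cx'],d['cy'],d['eye'],d['orientation'])
print(robot.current_t(),robot.current_eef_rot())
E
```

```text
top 55.99767320023484 288.82812559435297 212.592136019245 [ 426.97711307   46.09919801 1177.54008948] [-3.01847443 -0.0035747  -1.57389624]
side 57.97163950888006 279.3270541876104 213.89957741109023 [ 31.36766821 506.35975657 720.46303608] [-2.2770803   0.00457979 -2.29776096]
0.1 [-3.13998025e+00 -2.85262546e-04  4.55829336e-01]
```

View pics/top0.png

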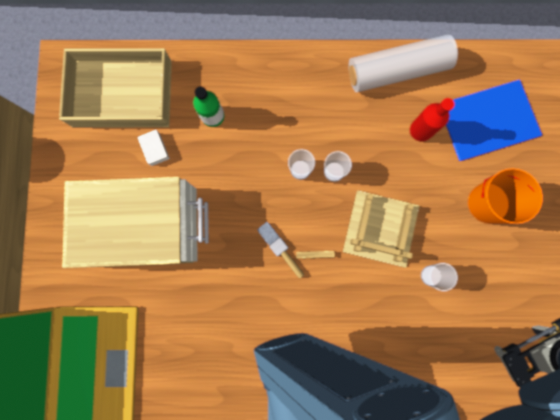

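View pics/side0.png

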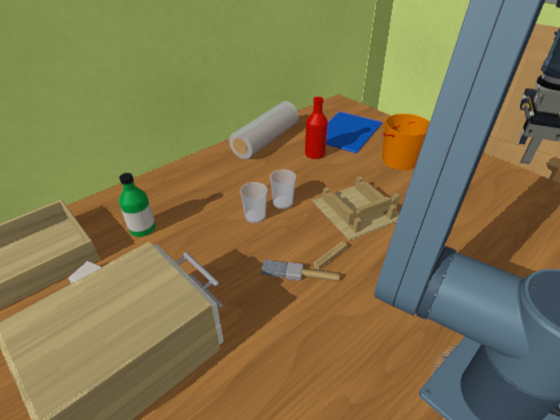

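The top view shows the drawer unit at px (62–183, 180–268) with its handle bar near (204, 220), opening towards the right (-y). The crate is centred near (382, 228) with its loose slat at the lower side (355–408, 240–258). The cups are at (301,163), (337,165) and (440,277). The brush is at (280,250) and the strut at (316,254). Next I'll enlarge the handle and crate.

```bash
python3 - <<'E'
from h import *
im=cv2.imread('pics/top0.png')
a=cv2.resize(im[165:280,165:225],None,fx=5,fy=5,interpolation=cv2.INTER_CUBIC)
b=cv2.resize(im[180:280,335:430],None,fx=5,fy=5,interpolation=cv2.INTER_CUBIC)
H=575;c=np.zeros((H,a.shape[1]+b.shape[1],3),np.uint8);c[:a.shape[0],:a.shape[1]]=a;c[:b.shape[0],a.shape[1]:]=b
cv2.imwrite('pics/crop0.png',c);print(c.shape)
E
```

```text
(575, 775, 3)
```

View pics/crop0.png

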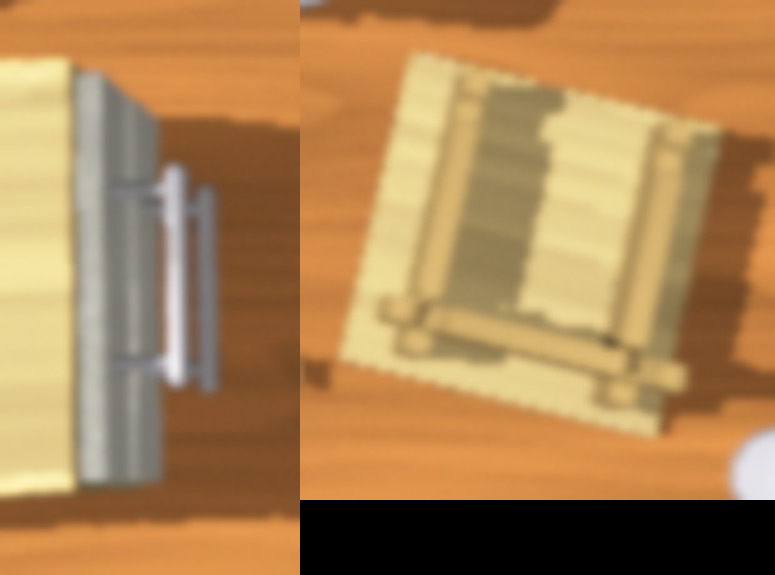

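In the crop the upper handle bar runs (176,165)–(176,388), which is px (200.2, 198–242.5). The crate base corners in full-picture px are (358,190.4), (419.4,205.6), (407,267.4) and (343,252). The loose slat is on the robot side, so crate +x points away from the robot. Next I'll turn these into metric positions and check them against the side view.

```bash
python3 - <<'E'
from h import *
d=shot('top'); s=shot('side')
h1,h2=plane(d,200.2,198,122),plane(d,200.2,242.5,122)
h1,h2=plane(d,199.9,198,122),plane(d,200.6,242.5,122)
print('handle',h1,h2,np.linalg.norm(h1-h2),(h1+h2)/2, 'side px',proj(s,h1),proj(s,h2))
c=[plane(d,*p,9) for p in [(358,190.4),(419.4,205.6),(407,267.4),(343,252)]]
m=np.mean(c,0); print('crate',m,[np.linalg.norm(c[i]-c[i-1]) for i in range(4)])
v=(c[0]-c[3])+(c[1]-c[2]); print('yaw',np.arctan2(v[1],v[0])); 
w=(c[0]-c[1])+(c[3]-c[2]); print('yaw2',np.arctan2(-w[0],w[1]))
print('side crate px',[np.round(proj(s,p)) for p in c])
print('unit top corners',[np.round(plane(d,*p,152)) for p in [(65,181),(180,178),(180,264),(64,267)]])
# mask for side-view handle (bright grey-ish)
for n,u,v,z in [('cup1',301,163,50),('cup2',337,165,50),('cup3',440,277,50),('brush',280,250,5),('strut',316,254,18)]: print(n,np.round(plane(d,u,v,z)))
for p in [(m[0],m[1],330),(m[0]-60,m[1],330)]:
    print(robot.inverse_kinematics(list(p),[np.pi,0,0]))
E
```

```text
handle [597.96461319 282.17210735 122.        ] [477.87379215 277.36235497 122.        ] 120.18710003660766 [537.91920267 279.76723116 122.        ] side px (np.float64(184.47069400787817), np.float64(252.77723972826183)) (np.float64(217.89522487326548), np.float64(284.0917929452024))
crate [ 523.13796177 -234.54523222    9.        ] [np.float64(190.38058206669035), np.float64(188.49031369128195), np.float64(188.3025452380846), np.float64(192.43006660183147)]
yaw -0.24865571851217838
yaw2 -0.2442548078804244
side crate px [array([313., 199.]), array([364., 183.]), array([405., 216.]), array([350., 239.])]
unit top corners [array([639., 632., 152.]), array([647., 329., 152.]), array([421., 322., 152.]), array([415., 620., 152.])]
cup1 [712.   6.  50.]
cup2 [ 706. -100.   50.]
cup3 [ 382. -385.   50.]
brush [461.  68.   5.]
strut [448. -37.  18.]
[-6.15962417e-01  2.50972669e-01  1.21963927e+00 -4.44089210e-16
  1.67098071e+00  9.54833910e-01]
[-6.83859052e-01  1.46443566e-01  1.34982976e+00 -4.44089210e-16
  1.64531932e+00  8.86937275e-01]
```

```bash
python3 - <<'E'
from h import *
robot.move_ptp([490,-225,330],[np.pi,0,0])
d=shot('wrist','w1.png'); print(d['fovy'],d['cx'],d['cy'],d['eye'],d['orientation'],robot.current_tcp_pos())
import pickle; pickle.dump(d,open('w1.pkl','wb'))
robot.move_gripper(0.26)
y=0.032
robot.move_ptp([538,279.8,230],[np.pi,0,y])
s=robot.move_linear([538,279.8,103],speed=120,f_stop=8); print('stop',s,robot.current_tcp_pos(),robot.current_contact_force())
if not s:
    robot.move_gripper(0.0); print(robot.current_gripper_width(),robot.current_finger_force())
    d=shot('top','top1.png')
print(robot.current_t())
E
```

```text
71.85754857130978 281.71609033218 208.26236081395564 [ 565.32319766 -226.0978148   521.37206042] [ 2.86718896e+00  3.99960483e-04 -1.57091779e+00] [ 489.48912399 -225.78025666  329.36563784]
stop False [538.67881963 279.98163117 103.89589828] [0.35939477 0.62913481 0.17121664]
0.005211349195731019 0.0
6.6
```

View pics/w1.png

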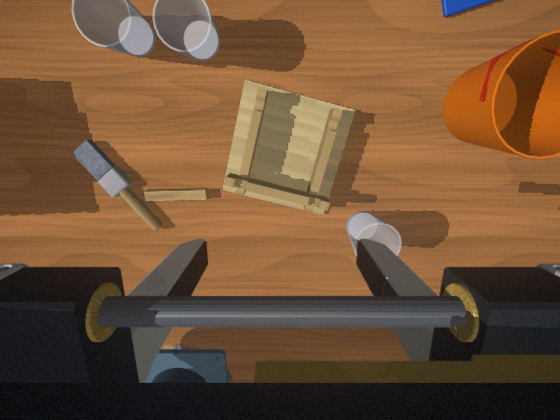

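The wrist view shows the crate at px (225–353, 80–213), sharp enough to measure later. The gripper closed completely, so it missed the bar. I'll look at why.

```bash
python3 - <<'E'
from h import *
w=shot('wrist');s=shot('side')
a=cv2.resize(s['img'][180:340,130:270],None,fx=2.8,fy=2.8,interpolation=cv2.INTER_CUBIC)
b=cv2.resize(w['img'][60:420,130:400],None,fx=1.4,fy=1.4)
c=np.zeros((max(a.shape[0],b.shape[0]),a.shape[1]+b.shape[1],3),np.uint8);c[:a.shape[0],:a.shape[1]]=a;c[:b.shape[0],a.shape[1]:]=b
cv2.imwrite('pics/miss.png',c);print(c.shape, proj(s,robot.current_tcp_pos()),proj(w,robot.current_tcp_pos()))
E
```

```text
(504, 770, 3) (np.float64(201.70454616917596), np.float64(273.7626340824155)) (np.float64(281.08745686789496), np.float64(237.75143380129748))
```

View pics/miss.png

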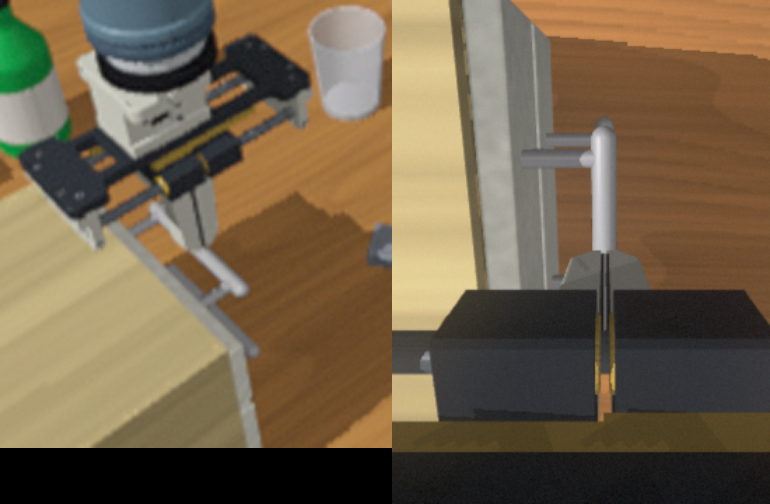

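```bash
python3 - <<'E'
from h import *
w=shot('wrist');s=shot('side');t=shot('top')
def tri(*obs):
    A=np.zeros((3,3));b=np.zeros(3)
    for d,u,v in obs:
        e,r=ray(d,u,v);P=np.eye(3)-np.outer(r,r);A+=P;b+=P@e
    return np.linalg.solve(A,b)
far=(281.4,148); 
print('far top+wrist',tri((t,199.9,198.5),(w,*far)))
print('far all',tri((t,199.9,198.5),(w,*far),(s,184.5,254)))
print('near top+side',tri((t,200.6,242),(s,215.5,284)), 'tcp',robot.current_tcp_pos(),robot.current_gripper_width(),robot.current_finger_force(),robot.current_contact_force())
print([plane(w,*far,z)[:2].round() for z in (90,105,120)], 'tcp top px',proj(t,robot.current_tcp_pos()))
# bar pixel width in wrist at row ~200
print(w['img'][190,262:302].mean(1).astype(int))
E
```

```text
far top+wrist [599.58416546 282.98050301 111.86620108]
far all [599.44726131 282.35244433 116.63013661]
near top+side [480.49574891 279.13364731 121.02317844] tcp [538.00529244 279.7890018  102.96281302] 0.0035424915435804563 0.0 [ 0.1656772  -0.14862818  0.34684453]
[array([599., 282.]), array([600., 282.]), array([602., 282.])] tcp top px (np.float64(201.76625692660429), np.float64(220.78845298412497))
[ 88  89  91  89  92  89  90  90  92  90 119 171 188 200 209 217 209 197
 187 180 170 163 151 141 129 119 114 105  92  88  90  83  87  88  85  86
  91  86  84  85]
```

```bash
python3 - <<'E'
from h import *
y=0.032; p=np.array([538,279.8,103])
def run(L,sp,fs):
    q=p+L*np.array([np.sin(y),-np.cos(y),0]); r=robot.move_linear(list(q),speed=sp,f_stop=fs)
    print(L,r,robot.current_tcp_pos(),robot.current_contact_force(),robot.current_gripper_width(),robot.current_finger_force())
run(30,60,20)
w=shot('wrist');s=shot('side')
a=cv2.resize(s['img'][180:340,130:270],None,fx=2.8,fy=2.8,interpolation=cv2.INTER_CUBIC)
b=cv2.resize(w['img'][60:420,130:400],None,fx=1.4,fy=1.4)
c=np.zeros((max(a.shape[0],b.shape[0]),a.shape[1]+b.shape[1],3),np.uint8);c[:a.shape[0],:a.shape[1]]=a;c[:b.shape[0],a.shape[1]:]=b
cv2.imwrite('pics/pull.png',c); print(robot.current_t())
E
```

```text
30 False [539.11101825 249.57645534 103.13573497] [ 0.30263289  0.48253672 -0.29425439] 0.006280024115251439 0.0
7.6
```

View pics/pull.png

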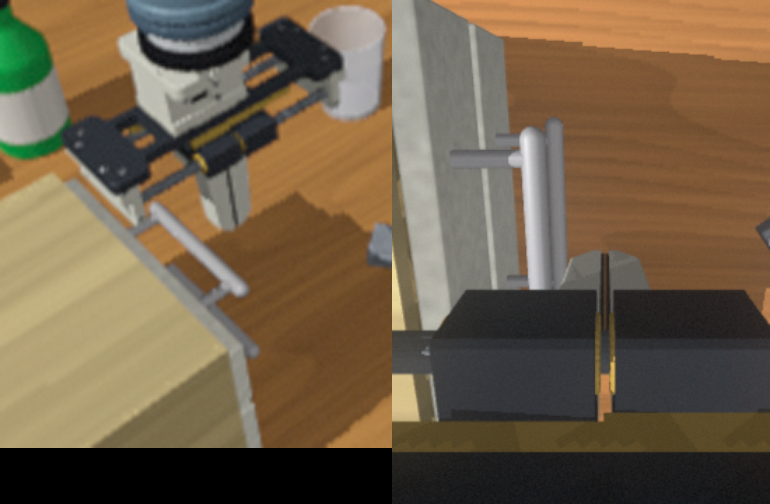

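The wrist view shows the bar now 49 px to the left of the fingers, so the handle stayed put while the fingers slid off. In the side view the fingertips end near (210, 262). I'll compare that with where the reported TCP should project.

```bash
python3 - <<'E'
from h import *
s=shot('side'); w=shot('wrist'); p=robot.current_tcp_pos()
print(robot.current_qpos(), robot.current_eef_rot())
for dz in (0,5,10,15,20): print(dz,np.round(proj(s,p+np.array([0,0,dz])),1),np.round(proj(w,p+np.array([0,0,dz])),1))
g=s['img'][235:285,200:222]
for r in range(0,50,2): print(235+r,g[r,:,:].mean(1).astype(int)[::2])
E
```

```text
[2.46834415e-01 4.08593254e-01 1.55071525e+00 9.38432787e-05
 1.18223512e+00 1.78527480e+00] [-3.14149736e+00 -2.94219988e-05  3.23203946e-02]
0 [213.2 266.5] [281.  237.8]
5 [212.9 264.9] [281.  240.5]
10 [212.6 263.3] [281.  243.3]
15 [212.3 261.7] [281.  246.2]
20 [212.  260.1] [280.9 249.3]
235 [108  58  53  47  36  34  33  30  50  54  99]
237 [ 96 122  33  35  30  33  31  47  99 118 121]
239 [ 75 105  49  34  33  33  79 117 126 123 114]
241 [ 71  72  41  31  52  82 119 129 128 127 116]
243 [103  97  70 105 129 118  95 128 127 131 116]
245 [108 100 123 128 127 120  85 129 126 130 115]
247 [113  99 108 127 126 125  67 127 127 125 115]
249 [121 106 104 128 127 126  67 128 127 125 118]
251 [113 179 111 126 128 128  79 125 128 129 113]
253 [113 151 179 127 127 128 110 118 128 128 118]
255 [118 137 183 175 126 127 119  96 128 128 115]
257 [117 124 171 183 130 128 121  80 130 107  93]
259 [120 117 121 171 140 127 126  69 117  79  81]
261 [116 118 116 123 148 126 125  79  83  81  78]
263 [116 117 120 115  99  80  84  80  81  81  78]
265 [125 115  97  81  81  76  77  76  81  78  80]
267 [167 123  79  79  74  74  76  74  79  79  80]
269 [181 169 127  77  74  71  73  72  75  77  72]
271 [155 181 170 130  80  72  73  74  72  73  71]
273 [ 83 148 181 172 133  82  73  70  75  72  72]
275 [ 74  75 146 182 174 136  81  73  74  69  73]
277 [ 74  75  75 144 180 174 139  84  69  76  74]
279 [ 74  77  72  74 144 179 175 145  91  73  71]
281 [ 75  72  75  71  99 161 172 177 150  86  76]
283 [101  76  71 119 114 143 140 181 170 109  71]
```

```bash
python3 - <<'E'
from h import *
st=lambda m:print(m,robot.current_tcp_pos().round(1),np.round(robot.current_contact_force(),1),round(robot.current_gripper_width(),3),round(robot.current_finger_force(),1),robot.current_t())
robot.move_linear([538,249.8,160],speed=200)
robot.move_linear([538,279.8,160],speed=150)
robot.move_linear([538,279.8,106],speed=60,f_stop=4); st('closed descent')
robot.move_linear([538,279.8,150],speed=200)
robot.move_gripper(0.26); st('open')
r=robot.move_linear([538,279.8,86],speed=80,f_stop=6); st(r)
robot.move_gripper(0.0); st('closed')
w=shot('wrist','w3.png'); shot('side','s3.png')
E
```

```text
closed descent [538.4 280.  106.4] [-0.1  0.4  0.4] 0.004 0.0 9.5333
open [538.  279.8 149.8] [1.  0.6 0.1] 0.264 0.0 10.5167
False [538.5 279.9  86.5] [0.4 0.2 0.4] 0.259 0.0 11.4667
closed [538.4 280.   86.6] [-0.4 -0.6  2.9] 0.108 30.0 11.8667
```

The lower grasp holds the bar: opening 0.108 is about 10 mm, with 30 N on the pad. So reported z and the real heights differ by about 20 mm. I'll pull the drawer, then measure the offset by touching the unit's top, which is known to be at 152 mm.

```bash
python3 - <<'E'
from h import *
st=lambda m:print(m,robot.current_tcp_pos().round(1),np.round(robot.current_contact_force(),1),round(robot.current_gripper_width(),3),round(robot.current_finger_force(),1),round(robot.current_t(),2))
y=0.032; p=np.array([538,279.8,86.5])
q=p+204*np.array([np.sin(y),-np.cos(y),0])
r=robot.move_linear(list(q),speed=110,f_stop=22); st(r)
robot.sleep(0.1)
e=robot.current_tcp_pos(); print('pulled',np.linalg.norm((e-p)[:2]))
robot.move_gripper(0.26); st('rel')
robot.move_linear([e[0],e[1],200],speed=250)
robot.move_gripper(0.0)
robot.move_linear([534,360,175],speed=300)
r=robot.move_linear([534,360,115],speed=50,f_stop=4); st(r)
robot.move_linear([534,330,215],speed=250)
robot.move_ptp([545,150,300],[np.pi,0,y])
d=shot('wrist','w4.png'); import pickle; pickle.dump(d,open('w4.pkl','wb')); print(d['eye'],d['orientation']); st('look')
shot('top','t4.png')
E
```

```text
True [545.8  84.4  86.6] [-0.3  2.3  2.9] 0.11 30.0 13.63
pulled 195.60483625983673
rel [545.8  84.9  86.4] [ 0.8 -0.5  0.2] 0.262 0.0 14.22
True [533.5 359.8 127.1] [-0.9 -0.7  4.9] 0.005 2.5 17.38
[620.48042061 152.67517212 490.27753332] [ 2.86566983e+00  1.03502128e-03 -1.53830981e+00]
look [544.4 151.3 298.4] [-0.9 -0.7 -0.4] 0.008 0.0 18.77
```

View pics/w4.png

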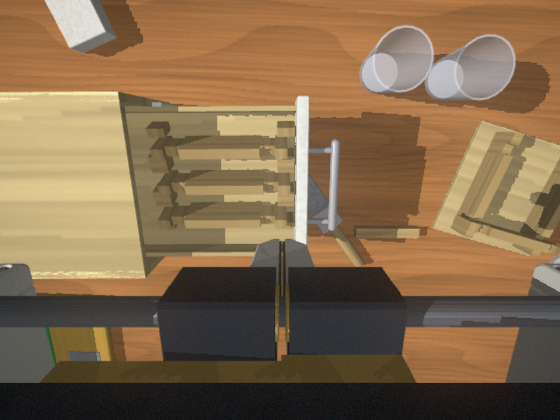

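The wrist view shows the drawer fully out. The three slats lie horizontally in the picture (along y), at about rows 150, 188 and 217. The white drawer front is at u≈302 and the handle at u≈335. Touching the unit's top read z=127 instead of 152, so there is a z bias. I'll use the crate in the first wrist view, whose size is known, to find out whether the camera shares it.

```bash
python3 - <<'E'
from h import *
import pickle
for f,box in (('w1.pkl',(210,70,370,225)),):
    d=pickle.load(open(f,'rb')); im=d['img']; hsv=cv2.cvtColor(im,cv2.COLOR_BGR2HSV)
    x0,y0,x1,y1=box; sub=hsv[y0:y1,x0:x1].astype(int)
    print('crate hsv',hsv[110,300],hsv[150,235],'table',hsv[70,320],hsv[230,260])
    # wood table hue ~ lower; light wood hue higher
    m=((sub[...,0]>=16)&(sub[...,0]<35)).astype(np.uint8)*255
    m=cv2.morphologyEx(m,cv2.MORPH_OPEN,np.ones((3,3)));m=cv2.morphologyEx(m,cv2.MORPH_CLOSE,np.ones((7,7)))
    cs,_=cv2.findContours(m,cv2.RETR_EXTERNAL,cv2.CHAIN_APPROX_NONE);c=max(cs,key=cv2.contourArea)
    r=cv2.minAreaRect(c);b=cv2.boxPoints(r)+[x0,y0];print(r,b)
    for dz in (0,25):
        P=[]
        for u,v in b:
            e,rr=ray(d,u,v); e=e+[0,0,dz]; P.append(e+rr*(9-e[2])/rr[2])
        P=np.array(P);print(dz,P.mean(0).round(1),[np.linalg.norm(P[i]-P[i-1]).round(1) for i in range(4)],[np.degrees(np.arctan2(*(P[i]-P[i-1])[[1,0]])).round(1) for i in range(4)])
a=cv2.resize(d['img'][70:225,210:365],None,fx=3.7,fy=3.7,interpolation=cv2.INTER_CUBIC)
w=cv2.imread('pics/w4.png');b=cv2.resize(w[95:255,125:320],None,fx=1.0*574/160*0.3,fy=1) # unused
E
```

```text
crate hsv [ 21  92 191] [ 21  88 185] table [ 14 147 158] [ 14 149 178]
((75.37344360351562, 78.0995864868164), (115.0463638305664, 113.11389923095703), 14.931418418884277) [[215.21992111 187.92530823]
 [244.36515427  78.63070869]
 [355.52696228 108.27386475]
 [326.38172913 217.56846619]]
0 [ 524.5 -232.3    9. ] [np.float64(210.2), np.float64(190.9), np.float64(190.1), np.float64(196.1)] [np.float64(74.6), np.float64(-18.0), np.float64(-103.9), np.float64(168.0)]
25 [ 522.5 -232.6    9. ] [np.float64(220.4), np.float64(200.3), np.float64(199.4), np.float64(205.7)] [np.float64(74.6), np.float64(-18.0), np.float64(-103.9), np.float64(168.0)]
```

```bash
python3 - <<'E'
from h import *
a=cv2.imread('pics/w4.png')[95:260,130:320]; b=cv2.imread('pics/w1.png')[75:220,212:360]
A=cv2.resize(a,None,fx=2.4,fy=3.6,interpolation=cv2.INTER_CUBIC);B=cv2.resize(b,None,fx=2.3,fy=3.6,interpolation=cv2.INTER_CUBIC)
h=max(A.shape[0],B.shape[0]);c=np.zeros((h,A.shape[1]+B.shape[1],3),np.uint8);c[:A.shape[0],:A.shape[1]]=A;c[:B.shape[0],A.shape[1]:]=B
print(c.shape,A.shape); cv2.imwrite('pics/both.png',c)
g=cv2.imread('pics/w4.png').astype(int).sum(2)
for u0 in (195,220,235): print(u0,[(r,g[r,u0:u0+8].mean().astype(int)) for r in range(130,236,2)])
E
```

```text
(594, 796, 3) (594, 456, 3)
195 [(130, np.int64(350)), (132, np.int64(353)), (134, np.int64(341)), (136, np.int64(222)), (138, np.int64(228)), (140, np.int64(272)), (142, np.int64(299)), (144, np.int64(276)), (146, np.int64(303)), (148, np.int64(307)), (150, np.int64(430)), (152, np.int64(428)), (154, np.int64(428)), (156, np.int64(428)), (158, np.int64(418)), (160, np.int64(345)), (162, np.int64(337)), (164, np.int64(324)), (166, np.int64(322)), (168, np.int64(331)), (170, np.int64(246)), (172, np.int64(229)), (174, np.int64(235)), (176, np.int64(284)), (178, np.int64(294)), (180, np.int64(280)), (182, np.int64(303)), (184, np.int64(288)), (186, np.int64(402)), (188, np.int64(426)), (190, np.int64(423)), (192, np.int64(426)), (194, np.int64(412)), (196, np.int64(341)), (198, np.int64(336)), (200, np.int64(332)), (202, np.int64(260)), (204, np.int64(230)), (206, np.int64(231)), (208, np.int64(229)), (210, np.int64(287)), (212, np.int64(294)), (214, np.int64(281)), (216, np.int64(303)), (218, np.int64(293)), (220, np.int64(375)), (222, np.int64(425)), (224, np.int64(423)), (226, np.in
[... 1740 characters left out ...]
2, np.int64(310)), (174, np.int64(300)), (176, np.int64(307)), (178, np.int64(300)), (180, np.int64(285)), (182, np.int64(306)), (184, np.int64(308)), (186, np.int64(443)), (188, np.int64(443)), (190, np.int64(442)), (192, np.int64(444)), (194, np.int64(461)), (196, np.int64(522)), (198, np.int64(517)), (200, np.int64(493)), (202, np.int64(312)), (204, np.int64(305)), (206, np.int64(309)), (208, np.int64(306)), (210, np.int64(317)), (212, np.int64(292)), (214, np.int64(289)), (216, np.int64(306)), (218, np.int64(307)), (220, np.int64(407)), (222, np.int64(443)), (224, np.int64(441)), (226, np.int64(439)), (228, np.int64(480)), (230, np.int64(494)), (232, np.int64(507)), (234, np.int64(512))]
```

View pics/both.png

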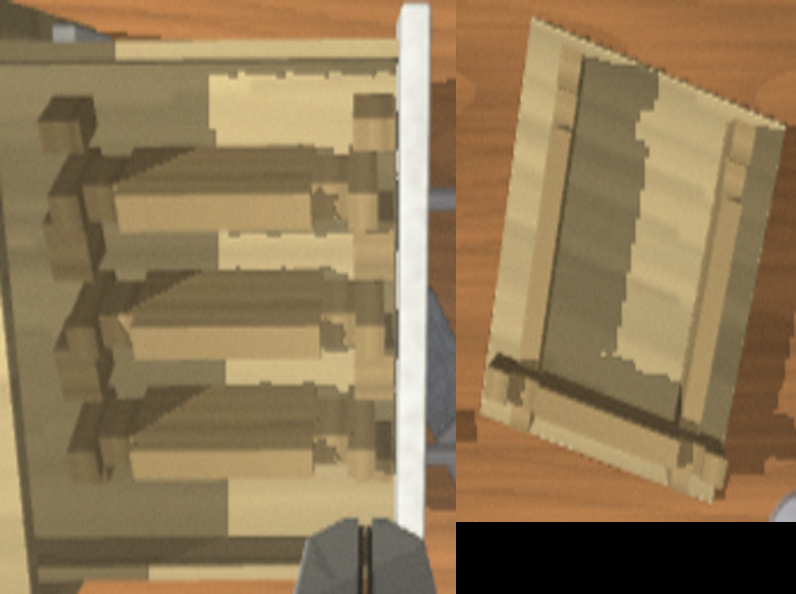

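The left panel shows the three slats along y, with lit top edges at rows ≈149–159 (c), 185–195 (b) and 220–228 (a). Their mid sections span u≈178–260, 184–264 and 185–261. The right panel shows the crate base corners at px (245,80), (354,110), (324,214) and (223,189), with the loose slat near the bottom edge. Next I'll measure numerically.

```bash
python3 - <<'E'
from h import *
import pickle
d=pickle.load(open('w4.pkl','rb'))
for n,v,v2,u in (('c',149.2,159,219),('b',185.3,194.5,224.2),('a',219.8,228,223)):
    p=plane(d,u,v,126.4); q=plane(d,u,v2,121.2); print(n,'from +x corner',(p+[.9,0,0])[:2].round(1),'from -x corner',(q+[13.9,0,0])[:2].round(1))
print('drawer sides x', plane(d,225,110,114)[:2].round(), plane(d,225,252,114)[:2].round(),'front',plane(d,302,180,141)[:2].round())
w=pickle.load(open('w1.pkl','rb')); g=w['img'].astype(int).sum(2)
c=np.array([plane(w,*p,9) for p in [(245,80),(354.2,110.3),(323.7,213.9),(223.3,189.4)]]); m=c.mean(0)
print('crate',m,[np.linalg.norm(c[i]-c[i-1]).round(1) for i in range(4)])
v=(c[0]-c[3])+(c[1]-c[2]); w2=(c[0]-c[1])+(c[3]-c[2]); print(np.arctan2(v[1],v[0]),np.arctan2(-w2[0],w2[1]))
yaw=-0.246; o=np.array([523.5,-233.7])
Rz=np.array([[np.cos(yaw),-np.sin(yaw)],[np.sin(yaw),np.cos(yaw)]])
def samp(x,y,z):
    u,v=proj(w,[*(o+Rz@[x,y]),z]); return int(cv2.getRectSubPix(w['img'].astype(np.float32),(1,1),(u,v)).sum())
for y in (-30,0,30): print('slat x-prof y',y,[(x,samp(x,y,73)) for x in range(-90,-34,3)])
print('slat y-prof',[(y,samp(-62,y,73)) for y in range(-96,98,3)])
for s in (60,-60): print('bottom pair y',s,'y-prof at x=0',[(y,samp(0,y,49)) for y in range(s-16,s+17,2)]); print(' x-prof',[(x,samp(x,s,49)) for x in range(36,96,3)])
E
```

```text
c from +x corner [591.6 229.5] from -x corner [592.  230.9]
b from +x corner [546.4 224.1] from -x corner [546.1 225.4]
a from +x corner [500.  226.7] from -x corner [499.6 228. ]
drawer sides x [637. 223.] [447. 227.] front [558. 126.]
crate [ 524.29738483 -234.32429203    9.        ] [np.float64(187.9), np.float64(187.5), np.float64(186.8), np.float64(188.6)]
-0.24116210080303915 -0.25021875618720735
slat x-prof y -30 [(-90, 359), (-87, 363), (-84, 361), (-81, 359), (-78, 378), (-75, 455), (-72, 469), (-69, 439), (-66, 419), (-63, 421), (-60, 420), (-57, 415), (-54, 220), (-51, 193), (-48, 240), (-45, 324), (-42, 317), (-39, 321), (-36, 326)]
slat x-prof y 0 [(-90, 351), (-87, 362), (-84, 341), (-81, 331), (-78, 334), (-75, 461), (-72, 474), (-69, 440), (-66, 416), (-63, 414), (-60, 417), (-57, 399), (-54, 237), (-51, 194), (-48, 244), (-45, 321), (-42, 329), (-39, 322), (-36, 325)]
slat x-prof y 30 [(-90, 346), (-87, 337), (-84, 348), (-81, 336), (-78, 375), (-75, 480), (-72, 477), (-69, 445), (-66, 407), (-63, 408), (-60, 405), (-57, 404), (-54, 239), (-51, 193), (-48, 232), (-45
[... 1010 characters left out ...]
464)]
 x-prof [(36, 406), (39, 410), (42, 406), (45, 411), (48, 406), (51, 412), (54, 313), (57, 405), (60, 428), (63, 434), (66, 415), (69, 392), (72, 381), (75, 411), (78, 433), (81, 422), (84, 409), (87, 440), (90, 475), (93, 309)]
bottom pair y -60 y-prof at x=0 [(-76, 306), (-74, 309), (-72, 312), (-70, 311), (-68, 324), (-66, 393), (-64, 415), (-62, 416), (-60, 415), (-58, 412), (-56, 413), (-54, 412), (-52, 374), (-50, 348), (-48, 375), (-46, 453), (-44, 464)]
 x-prof [(36, 409), (39, 407), (42, 404), (45, 406), (48, 406), (51, 405), (54, 345), (57, 404), (60, 428), (63, 422), (66, 412), (69, 361), (72, 387), (75, 413), (78, 435), (81, 416), (84, 408), (87, 474), (90, 478), (93, 302)]
```

The positions check out: slat spacing is 45.5 mm, the drawer sides are 190 mm apart, and the crate sizes agree. Now I'll pick slat a and seat it in the gap.

```bash
cat >> h.py <<'E'
L=25.; PHI=0.032; TH=0.38; DZ=6.
O=np.array([524.3,-233.7]); YAW=-0.246
SL={'a':(499.8,227.3),'b':(546.2,225.5),'c':(591.8,229.)}
def st(m): print(m,robot.current_tcp_pos().round(1),np.round(robot.current_contact_force(),1),'w',round(robot.current_gripper_width(),3),round(robot.current_finger_force(),1),'t',round(robot.current_t(),2),flush=True)
def pick(n):
    h=np.array([np.cos(PHI),np.sin(PHI),0]); z=np.array([0,0,1.])
    u=-np.sin(TH)*h+np.cos(TH)*z; nn=np.cos(TH)*h+np.sin(TH)*z
    M=np.column_stack([np.cross(nn,-u),nn,-u]); ori=list(R.from_matrix(M).as_euler('xyz'))
    p=np.array([*SL[n],105.2])-(DZ+L)*u
    robot.move_gripper(0.29)
    robot.move_ptp(list(p+60*u),ori)
    s=robot.move_linear(list(p),speed=110,f_stop=8); st(('reach',s))
    if s: return False
    robot.move_gripper(0.0); st('grip')
    if robot.current_gripper_width()<0.1: return False
    robot.move_linear(list(p+55*u),speed=120)
    robot.move_linear(list(p+55*u+30*z),speed=200); st('lift')
    return True
def cmd(x,y,zc):
    c,s=np.cos(YAW),np.sin(YAW); return [O[0]+c*x-s*y,O[1]+s*x+c*y,zc-DZ-L]
def place(x,y,zseat,yaw,offs=((0,0),(2,0),(-2,0),(0,2),(0,-2),(3.5,0),(-3.5,0),(2,2),(-2,-2),(2,-2),(-2,2),(0,4),(0,-4)),f=6):
    ori=[np.pi,0,yaw]
    robot.move_ptp(cmd(x,y,zseat+60),ori)
    robot.move_linear(cmd(x,y,zseat+30),speed=150); zt=zseat-DZ-L
    for i,(dx,dy) in enumerate(offs):
        if i: 
            robot.move_linear(cmd(x+dx,y+dy,zc+1.5),speed=40)
        s=robot.move_linear(cmd(x+dx,y+dy,zseat-3),speed=35,f_stop=f)
        zr=robot.current_tcp_pos()[2]; zc=zr+DZ+L; st((dx,dy,s,'dz',round(zr-zt,1)))
        if zr-zt<7: return True
    return False
E
python3 - <<'E'
from h import *
if pick('a'): print(place(59.3,0,53,np.pi/2+YAW,offs=((0,0),(2,0),(-2,0))))
st('end')
E
```

```text
('reach', False) [511.8 227.6  76.7] [-0.1  0.1  0.6] w 0.286 0.0 t 21.31
grip [511.7 227.9  77.2] [-0.9 -0.6  2.4] w 0.145 30.0 t 21.68
lift [491.5 227.1 157.5] [-0.1 -0.4 -0.7] w 0.15 30.0 t 22.59
(0, 0, True, 'dz', np.float64(12.1)) [ 582.1 -247.9   34.1] [ 0.7 -0.3  0.5] w 0.149 30.0 t 25.32
(2, 0, True, 'dz', np.float64(10.7)) [ 583.4 -248.2   32.7] [-0.3  0.4  2.2] w 0.149 30.0 t 25.82
(-2, 0, True, 'dz', np.float64(8.6)) [ 580.3 -247.4   30.6] [0.6 1.1 2.3] w 0.15 30.0 t 26.32
False
end [ 580.3 -247.4   30.6] [0.6 1.1 2.3] w 0.15 30.0 t 26.32
```

```bash
python3 - <<'E'
from h import *
w=shot('wrist','w5.png')['img'];s=shot('side','s5.png')['img']
A=cv2.resize(s[150:260,290:430],None,fx=2.85,fy=4,interpolation=cv2.INTER_CUBIC)
B=cv2.resize(w[60:330,150:410],None,fx=1.5,fy=1.6)
h=max(A.shape[0],B.shape[0]);c=np.zeros((h,A.shape[1]+B.shape[1],3),np.uint8);c[:A.shape[0],:A.shape[1]]=A;c[:B.shape[0],A.shape[1]:]=B
cv2.imwrite('pics/seat.png',c);print(c.shape)
E
```

```text
(440, 789, 3)
```

View pics/seat.png

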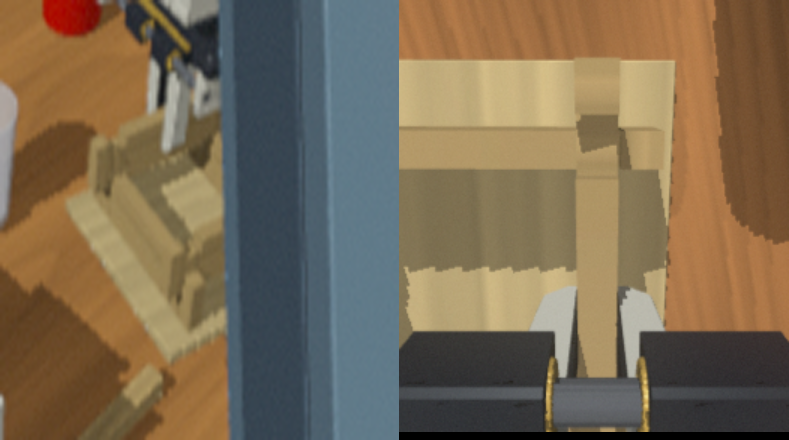

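The side view shows the slat standing above the crate. The wrist view shows the slat square with the crate, with the dark notch opening visible on its right (px u≈291–305). So the slat has to go a few mm in crate +x. I'll work that out numerically.

```bash
python3 - <<'E'
from h import *
w=shot('wrist'); 
def cr(u,v,z):
    p=plane(w,u,v,z)[:2]-O; c,s=np.cos(YAW),np.sin(YAW); return np.round([c*p[0]+s*p[1],-s*p[0]+c*p[1]],1)
U=lambda x:150+(x-399)/1.5; V=lambda y:60+y/1.6
g=w['img'].astype(int).sum(2)
print('row150',[(u,g[150-2:150+3,u].mean().astype(int)) for u in range(260,336,2)])
print('row158',[(u,g[157:160,u].mean().astype(int)) for u in range(260,336,2)])
print('row205',[(u,g[203:208,u].mean().astype(int)) for u in range(256,312,2)])
print('col283',[(v,g[v,278:286].mean().astype(int)) for v in range(92,190,3)])
print('col200',[(v,g[v,196:204].mean().astype(int)) for v in range(92,190,3)])
print('bottom slat end',cr(U(663),V(150),49),'notch edge',cr(U(631),V(150),49),'base right edge',cr(U(668),V(290),9),cr(U(674),V(65),9),'far edge',cr(U(500),V(60),9),cr(U(600),V(60),9))
for zt in (79,83,87): print('slat top L/R at',zt,cr(U(577),V(230),zt),cr(U(619),V(230),zt),'end',cr(U(598),V(58),zt),'notch',cr(U(598),V(115),zt),'tcp',robot.current_tcp_pos())
E
```

```text
row150 [(260, np.int64(428)), (262, np.int64(429)), (264, np.int64(429)), (266, np.int64(429)), (268, np.int64(449)), (270, np.int64(415)), (272, np.int64(309)), (274, np.int64(307)), (276, np.int64(307)), (278, np.int64(308)), (280, np.int64(307)), (282, np.int64(316)), (284, np.int64(338)), (286, np.int64(347)), (288, np.int64(369)), (290, np.int64(375)), (292, np.int64(395)), (294, np.int64(378)), (296, np.int64(301)), (298, np.int64(269)), (300, np.int64(282)), (302, np.int64(358)), (304, np.int64(417)), (306, np.int64(428)), (308, np.int64(438)), (310, np.int64(443)), (312, np.int64(456)), (314, np.int64(463)), (316, np.int64(454)), (318, np.int64(439)), (320, np.int64(438)), (322, np.int64(436)), (324, np.int64(431)), (326, np.int64(440)), (328, np.int64(485)), (330, np.int64(504)), (332, np.int64(365)), (334, np.int64(360))]
row158 [(260, np.int64(431)), (262, np.int64(429)), (264, np.int64(432)), (266, np.int64(429)), (268, np.int64(428)), (270, np.int64(429)), (272, np.int64(422)), (274, np.int64(425)), (276, np.int64(426)), (278, np.int64(428)), (280, np.int64(422)), (282, 
[... 2474 characters left out ...]
, (164, np.int64(429)), (167, np.int64(321)), (170, np.int64(319)), (173, np.int64(319)), (176, np.int64(319)), (179, np.int64(315)), (182, np.int64(314)), (185, np.int64(313)), (188, np.int64(315))]
bottom slat end [84.5 59.7] notch edge [71.9 59.7] base right edge [ 95.9 -12. ] [94.1 92.6] far edge [13.7 94.7] [59.8 94.7]
slat top L/R at 79 [51.7 37. ] [66.1 37. ] end [58.9 88.6] notch [58.9 72.6] tcp [ 580.1970715  -247.44719093   30.68137821]
slat top L/R at 83 [51.9 38. ] [65.9 38. ] end [58.9 88.2] notch [58.9 72.7] tcp [ 580.1970715  -247.44719093   30.68137821]
slat top L/R at 87 [52.1 39. ] [65.7 39.1] end [58.9 87.8] notch [58.9 72.7] tcp [ 580.1970715  -247.44719093   30.68137821]
```

```bash
python3 - <<'E'
from h import *
x0=57.5; zt=53-31; ok=False
for x,y in ((x0,-2.8),(x0,-3.8),(x0,-1.8),(x0+1,-2.8),(x0-1,-2.8)):
    z=robot.current_tcp_pos()[2]+31
    robot.move_linear(cmd(x,y,z+0.7),speed=40)
    s=robot.move_linear(cmd(x,y,50.5),speed=30,f_stop=6); zr=robot.current_tcp_pos()[2]; st((x,y,s,round(zr-zt,1)))
    if zr-zt<4.5: ok=True;break
print(ok)
w=shot('wrist','w6.png'); g=w['img'].astype(int).sum(2)
print('row205',[(u,g[203:208,u].mean().astype(int)) for u in list(range(262,274,2))+list(range(290,302,2))])
print('col283',[(v,g[v,278:286].mean().astype(int)) for v in range(86,104,2)])
E
```

```text
(57.5, -2.8, True, np.float64(0.0)) [ 579.5 -250.5   22. ] [-0.1  0.   4.3] w 0.148 30.0 t 27.09
True
row205 [(262, np.int64(326)), (264, np.int64(321)), (266, np.int64(320)), (268, np.int64(399)), (270, np.int64(422)), (272, np.int64(420)), (290, np.int64(417)), (292, np.int64(418)), (294, np.int64(423)), (296, np.int64(345)), (298, np.int64(327)), (300, np.int64(336))]
col283 [(86, np.int64(321)), (88, np.int64(321)), (90, np.int64(337)), (92, np.int64(539)), (94, np.int64(521)), (96, np.int64(429)), (98, np.int64(430)), (100, np.int64(426)), (102, np.int64(427))]
```

Slat a dropped home (dz 0.0). I'll release it, pick b, and take a wrist picture to measure its in-hand offset.

```bash
cat >> h.py <<'E'
SL.update(b=(546.2,228.),c=(591.8,230.5))
def inhand(fn):
    w=shot('wrist',fn); g=w['img'].astype(int).sum(2)
    pr=g[80:125,277:287].mean(1); print('inhand rows80..',pr[::1].astype(int).tolist())
E
python3 - <<'E'
from h import *
robot.sleep(0.1); robot.move_gripper(0.35); st('rel')
robot.move_linear(cmd(57.5,-2.8,53+25),speed=150)
w=shot('wrist','w7.png')
robot.move_linear(cmd(57.5,-2.8,53+90),speed=250)
if pick('b'):
    robot.move_ptp(cmd(-2,60,77+60),[np.pi,0,YAW]); robot.sleep(0.05)
    inhand('w8.png'); shot('side','s8.png')
st('end')
E
```

```text
rel [ 579.1 -250.2   21.4] [ 0.1 -0.6 -0.8] w 0.348 0.0 t 27.79
('reach', False) [558.  228.1  76.5] [-0.1  0.1 -0.5] w 0.293 0.0 t 31.38
grip [558.  228.5  77.2] [-1.6  0.4  2.5] w 0.15 30.0 t 31.76
lift [537.9 227.8 157.5] [ 0.2 -0.6 -1. ] w 0.143 30.0 t 32.67
inhand rows80.. [428, 436, 437, 435, 434, 434, 433, 441, 449, 453, 454, 454, 456, 458, 455, 435, 418, 410, 409, 415, 415, 414, 391, 354, 436, 589, 574, 563, 556, 546, 535, 507, 506, 508, 508, 508, 506, 508, 510, 509, 514, 519, 523, 532, 535]
end [ 537.2 -173.7  106.2] [-0.1  0.4 -0.1] w 0.149 30.0 t 34.32
```

```bash
python3 - <<'E'
from h import *
for f in ('w6.png','w7.png','w8.png'):
    g=cv2.imread('pics/'+f).astype(int).sum(2)
    print(f,[(v,int(g[v:v+3,276:288].mean())) for v in range(40,230,4)])
    for r in (90,160,190,200): print(' row',r,[(u,int(g[r-2:r+3,u:u+3].mean())) for u in range(256,310,3)])
print(robot.current_eef_rot(), robot.current_tcp_pos(), robot.get_image('wrist')['eye'])
E
```

```text
w6.png [(40, 318), (44, 319), (48, 321), (52, 321), (56, 320), (60, 321), (64, 320), (68, 320), (72, 319), (76, 321), (80, 321), (84, 322), (88, 328), (92, 526), (96, 429), (100, 427), (104, 431), (108, 450), (112, 450), (116, 438), (120, 427), (124, 407), (128, 397), (132, 292), (136, 291), (140, 290), (144, 297), (148, 318), (152, 432), (156, 424), (160, 401), (164, 401), (168, 397), (172, 419), (176, 421), (180, 419), (184, 420), (188, 419), (192, 419), (196, 420), (200, 420), (204, 422), (208, 422), (212, 423), (216, 422), (220, 424), (224, 422), (228, 425)]
 row 90 [(256, 394), (259, 381), (262, 372), (265, 377), (268, 380), (271, 390), (274, 397), (277, 391), (280, 389), (283, 388), (286, 390), (289, 395), (292, 389), (295, 387), (298, 392), (301, 393), (304, 396), (307, 397)]
 row 160 [(256, 408), (259, 408), (262, 408), (265, 406), (268, 410), (271, 408), (274, 408), (277, 405), (280, 407), (283, 409), (286, 411), (289, 408), (292, 408), (295, 341), (298, 277), (301, 279), (304, 318), (307, 417)]
 row 190 [(256, 335), (259, 330), (262, 321), (265, 324), (268, 414), (271, 420)
[... 2753 characters left out ...]
), (283, 531), (286, 530), (289, 530), (292, 531), (295, 425), (298, 392), (301, 392), (304, 391), (307, 390)]
 row 190 [(256, 592), (259, 590), (262, 589), (265, 581), (268, 478), (271, 440), (274, 342), (277, 339), (280, 341), (283, 340), (286, 337), (289, 339), (292, 337), (295, 373), (298, 392), (301, 393), (304, 393), (307, 394)]
 row 200 [(256, 563), (259, 562), (262, 564), (265, 562), (268, 467), (271, 387), (274, 365), (277, 351), (280, 340), (283, 336), (286, 338), (289, 337), (292, 337), (295, 377), (298, 398), (301, 398), (304, 396), (307, 397)]
[-3.14156152e+00 -3.33187332e-04 -2.43692237e-01] [ 537.20899496 -173.74593809  106.18310601] [ 610.50448396 -192.2716699   298.19466922]
```

Slat b's end sits at row ≈103.5, against 95.7 for slat a, so its in-hand offset is about −0.4 mm. Now I'll seat it at the left third-layer place.

```bash
sed -i 's/            robot.move_linear(cmd(x+dx,y+dy,zc+1.5),speed=40)/            robot.move_linear(cmd(x+dx,y+dy,zc+(9.5 if zr-zt<11.5 else 1.5)),speed=70)/' h.py
python3 - <<'E'
from h import *
ok=place(-2,59.5,77,YAW,offs=((0,0),(2,0),(-2,0),(0,2),(0,-2),(2,2),(-2,-2)))
w=shot('wrist','w9.png'); shot('top','t9.png'); print(ok)
E
```

```text
(0, 0, True, 'dz', np.float64(0.9)) [ 536.7 -175.3   46.9] [0.5 0.1 4.1] w 0.146 30.0 t 35.74
True
```

```bash
python3 - <<'E'
from h import *
SL['c']=(591.8,232.4)
robot.move_gripper(0.35); st('rel')
robot.move_linear(cmd(-2,59.5,77+40),speed=150); shot('wrist','w10.png')
robot.move_linear(cmd(-2,59.5,77+75),speed=250)
if pick('c'):
    robot.move_ptp(cmd(-2,-60,77+60),[np.pi,0,YAW]); robot.sleep(0.05)
    shot('wrist','w11.png')
for f in ('w8.png','w11.png'):
    g=cv2.imread('pics/'+f).astype(int).sum(2)
    print(f,[(v,int(g[v,270:292].mean())) for v in range(70,200,3)])
    print([(u,int(g[160:166,u].mean())) for u in range(260,302,2)])
st('end')
E
```

```text
rel [ 535.9 -175.    46.2] [-0.2  0.5  1.1] w 0.347 0.0 t 36.39
('reach', False) [603.6 232.5  76.5] [ 0.2 -0.2 -0.5] w 0.288 0.0 t 39.72
grip [603.7 233.   77.3] [-0.3 -0.4  2.3] w 0.146 30.0 t 40.09
lift [583.5 232.2 157.5] [-0.4 -0.6 -0.3] w 0.15 30.0 t 41.0
w8.png [(70, 276), (73, 275), (76, 338), (79, 420), (82, 434), (85, 436), (88, 447), (91, 455), (94, 451), (97, 416), (100, 413), (103, 351), (106, 574), (109, 546), (112, 507), (115, 508), (118, 509), (121, 519), (124, 535), (127, 532), (130, 521), (133, 514), (136, 500), (139, 479), (142, 474), (145, 513), (148, 510), (151, 508), (154, 509), (157, 520), (160, 534), (163, 528), (166, 515), (169, 504), (172, 485), (175, 472), (178, 440), (181, 292), (184, 332), (187, 361), (190, 365), (193, 346), (196, 427), (199, 357)]
[(260, 595), (262, 596), (264, 595), (266, 597), (268, 551), (270, 532), (272, 527), (274, 528), (276, 528), (278, 529), (280, 529), (282, 528), (284, 529), (286, 528), (288, 525), (290, 527), (292, 529), (294, 525), (296, 416), (298, 400), (300, 401)]
w11.png [(70, 407), (73, 397), (76, 405), (79, 418), (82, 418), (85, 415), (88, 418), (91, 414), (94, 367), (97, 285), (100, 271), (103, 269), (106, 440), (109, 513), (112, 511), (115, 511), (118, 514), (121, 533), (124, 539), (127, 530), (130, 519), (133, 508), (136, 490), (139, 473), (142, 488), (145, 514), (148, 509), (151, 511), (154, 516), (157, 532), (160, 533), (163, 523), (166, 512), (169, 494), (172, 472), (175, 476), (178, 398), (181, 248), (184, 339), (187, 345), (190, 351), (193, 353), (196, 358), (199, 334)]
[(260, 405), (262, 402), (264, 404), (266, 400), (268, 484), (270, 525), (272, 525), (274, 526), (276, 525), (278, 525), (280, 525), (282, 524), (284, 522), (286, 523), (288, 524), (290, 523), (292, 524), (294, 524), (296, 416), (298, 401), (300, 401)]
end [ 508.3 -290.3  106.2] [-0.7  0.1 -1.5] w 0.149 30.0 t 43.01
```

Slat c sits in the hand like b did, within about 0.5 mm. Now I'll seat it on the right.

```bash
python3 - <<'E'
from h import *
ok=place(-2.2,-60.2,77,YAW,offs=((0,0),(0,-1.5),(0,1.5),(2,0),(-2,0),(2,2),(-2,-2)))
print(ok)
if ok:
    robot.move_gripper(0.35); st('rel')
    robot.move_linear(cmd(-2.2,-60.2,77+75),speed=150)
    robot.move_ptp([430,-200,330],[np.pi,0,YAW]); robot.sleep(.1)
    w=shot('wrist','w12.png')['img']; t=shot('top','t12.png')['img']; s=shot('side','s12.png')['img']
    A=cv2.resize(w[0:230,150:400],None,fx=1.9,fy=1.9); B=cv2.resize(s[150:250,300:420],None,fx=2.6,fy=2.6,interpolation=cv2.INTER_CUBIC)
    C=cv2.resize(t[170:280,160:260],None,fx=1.6,fy=1.6)
    c=np.zeros((max(A.shape[0],B.shape[0]+C.shape[0]),A.shape[1]+B.shape[1],3),np.uint8)
    c[:A.shape[0],:A.shape[1]]=A;c[:B.shape[0],A.shape[1]:]=B;c[B.shape[0]:B.shape[0]+C.shape[0],A.shape[1]:A.shape[1]+C.shape[1]]=C
    cv2.imwrite('pics/final.png',c);print(c.shape)
st('end')
E
```

```text
(0, 0, True, 'dz', np.float64(1.0)) [ 507.4 -291.3   47. ] [-0.3  1.2  4.8] w 0.151 30.0 t 44.38
True
rel [ 506.7 -290.8   46.2] [-0.4  0.6  1.3] w 0.352 0.0 t 44.93
(437, 787, 3)
end [ 429.9 -200.2  328.4] [-0.7  0.7 -0.6] w 0.35 0.0 t 46.78
```

View pics/final.png

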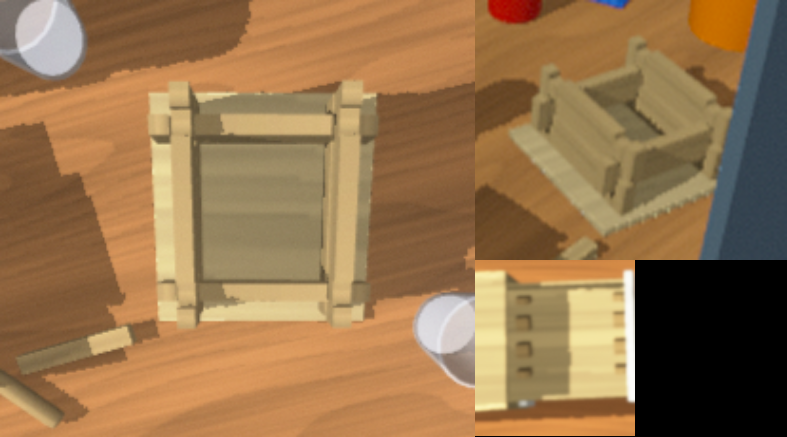

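The last picture shows both third-layer slats lying square across the gap slat and the loose slat. The side view has every layer flush, and the emptied drawer is still out. Handing in.

```bash
python3 -c "
from bench import robot
print(robot.hand_in(), robot.current_t())"
```

```text
the job is handed in; nothing more can be done
the job is handed in; nothing more can be done
```

The job is handed in at about 47 s: the drawer is out at its stop, and slat a is in the gap with b and c crosswise on top. By force and camera checks all three are fully home; the hand-in returned no verdict.

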